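# Refit the lamp board of a film viewer and snap its cover on

## Robot

A 6-joint arm with a two-finger parallel gripper is mounted at the origin on the work surface. World frame = base frame: x ahead of the robot, y to its left, z up, the work surface at z = 0. Lengths are in m, angles in rad, forces in N, time in s.
With the tool pointing down it reaches from about 0.325 to 1 m from the base axis. Payload 5.1 kg.
Tool frame: the origin (TCP) lies on the centre line of the jaws, within the pads' length; the fingertips stand 11 mm ahead of it and the grasp point (between the pads) lies 8 mm behind it (nose_length is the z of the fingertips in the tool frame, in m); z points along the fingers, y is the line along which they close (so a half turn about z gives the same grasp; the last joint's range is limited). The gripper opens to 85 mm and grips with 20 to 120 N. Pads are 22 mm wide; open, the fingers measure 114 mm over their backs; the gripper's body (76 mm by 85 mm) begins 54 mm behind the grasp point. The pads swing forward as they close: fully open they stand 13 mm farther back than shut.
Start: joints at [-1.418, 0.124, 1.65, -0, 1.367, -0.083], TCP at [0.152, -0.632, 0.242] pointing down, gripper open.
Joint ranges: [-2.61, 2.61], [-1.02, 2.33], [0.03, 2.71], [-1.35, 4.49], [0.32, 2.68], [-2.91, 2.91]. Speed limits (rad/s): [2.57, 2.57, 3.14, 3.14, 3.14, 3.14].

## Interface

Orientations are given as a unit quaternion [w, x, y, z].
In Python, from rig import * gives the robot as it stands.
- The arm moves only by the tool apply_moves, never from a script. Its argument "plan" is a list of rows, each a list of 5 numbers: the shift along the tool's x, y, z as a fraction of full scale, then the turn about the tool's z as a fraction of full scale, then the finger opening in mm, from 0 to 85.4. In form: [[dx, dy, dz, spin, hand], ...]. A call has 1 to 20 rows; each row is the pose to reach, as a shift and turn from the pose commanded when the call began, along the tool's axes at that moment, turning the shorter way round; what a row does not reach only later rows make up. Full scale, the value 1, is 0.3 m for a shift and 180 degrees for a turn. A row lasts 1/12 s, in which the tool goes at most 41.7 mm and 7.16 degrees, less where a joint would pass 70% of its speed; a pose out of reach is approached as far as the arm can. A call with a number of a shift or a turn outside -1 to 1 is refused whole. A call with a gripper value outside its range is refused whole. The fingers move at their own pace and stop on an object; "force" is the grip in N (left out, the last holds). Time passes only in rows, so rows that repeat a pose let the fingers close. It gives the time, the measured TCP pose, the force, the opening and the grip force at its end, in the units of the state.
- state(): the state, without advancing time (a new reading comes with each control period).
- get_image(name): name is "scene" or "top" or "wrist"; returns a dict with "frame" (480x640x3 uint8, red, green, blue), "fx", "fy", "cx", "cy" (pixels), "k1" (the pictures are not rectified: a ray, as slopes to the right and down, at radius r is drawn at 1 + k1 r^2 times it, then the intrinsics apply), "rvec" (rotation vector, rad) and "tvec" (3), from world to camera coordinates, as OpenCV has them. Camera axes: x right, y down, z forward; pixel columns grow to the right and rows downward; lengths in m; the calibration is good to about 2 mm. A picture is of the moment at which its call begins. There is no depth.
- sign_off(): hands the job in; it is judged then, once.
Trained networks look in the newest picture that a camera, given by its name, has taken for a name from the list of things; names that differ only in an ending like _2 or _b are one class to them, and where a whole thing is asked for, a point or a joint stands for the part that bears it (a point fixed in the world has none). Each returns a list of dicts, best first, with "conf" (0 to 1); they miss things now and then, are a little off and sometimes report something else, mostly with a low value. They report only what shows in the picture. A call takes as long as a camera call.
- trace(camera, label): "pixels" (480x640 bool, what is visible of it).
- mark_of(camera, label): "location" ([x, y, z] in m, in the coordinates of the camera as it stood for that picture, good to about 4 mm: a listed point, or the origin of a listed thing).
The state is a dict: "time": time; "joint_pos": joint angles; "qvel": joint speeds; "effort": joint torques, N m; "position": TCP position; "eef_rot": TCP orientation; "wrist_force": force on the tool from outside, world axes, zero at the start; "wrist_torque": the same for the moment, N m; "grip_width": finger opening in m; "gripper_force": force on a finger pad.
Only numpy, scipy, OpenCV 4.12 (cv2) and the standard library are available. Lean on these libraries where they do the work, as an engineer would, in place of code of your own. Each camera call takes 0.05 s, during which the arm holds its last target. There are 200 camera calls.

## Task

Take the new LED lamp board (green grip tab) from the blue rack and slide it down the guide rails of the film viewer's open lamphouse until it sits fully home, LEDs facing the lens. Then set the black vented cover on the lamphouse and press it down until both spring clips snap over its edges, and keep pressing it firmly down onto its seal: finish like that, with the gripper still on the cover and the pressure still on. Leave the burnt-out board and everything else on the bench where it is.

Things in the scene. Friction and masses are not known exactly. Their poses are not given: they have to be found in the camera images.
- viewer: Grey-green flatbed film viewer, fixed, level. Origin: at bench height under the lamphouse's centre; x to its back, y from lamphouse to lens, z up. Base plate 180 x 390 x 18 mm (y -60 to 330). Lamphouse: 80 x 80 mm box at the origin, open on top (68 x 68 mm), rim at z = 80 mm. A steel spring clip, 28 mm wide, stands on its front and back (x) face, 24 mm above the rim at its tip.
- rim (a point): Centre of the lamphouse opening at rim height, 80 mm above the viewer's origin. In the opening, against both x walls, upright aluminium guide rails with flared mouths (top at z = 78 mm) form one slot at y = 0: 10 mm wide (y), 64 mm long (x).
- slot_floor (a point): Centre of the slot's floor, 24 mm above the viewer's origin: here rests the middle of the board's lower edge when it is fully home.
- card: New lamp board, loose upright slab, about 90 g: aluminium plate 62 (x) x 8 (y) x 54 mm (z), lower edge tapered; on it a green grip tab 36 (x) x 8 (y) x 22 mm (z); 76 mm high in all. Origin: centre of its lower edge; y points out of the LED face (white, yellow LEDs), z up. Stands in one of the rack's slots. Fully home, its tab stands 20 mm above the rim.
- led_face (a point): Middle of the board's LED face, 4 mm along y and 30 mm up from the board's origin.
- lens (a point): Front of the lens barrel, 54 mm above the viewer's base origin and 155 mm along its y. Between lamphouse and lens stand the film gate (80 mm high, from y = 66) and two white rollers (58 mm high, x = +-68, y = 72); beyond is the screen housing (y 165 to 325, x -100 to 72, 190 mm high).
- rack: Blue plastic board rack, fixed, 90 x 150 mm, 28 mm high; two slots, 84 mm apart (at y = +-42 mm of its origin), each 10 mm wide (y) and 66 mm long (x), floor 6 mm above the bench. Origin: under its centre, at bench height. The new board is in one slot, the burnt-out one in the other.
- old_card: The burnt-out lamp board, same shape and size, dull grey with a dark red-brown tab and black LEDs. Stays in the rack.
- mat: Green-edged work mat with a pale middle, fixed, 150 (x) x 200 (y) x 4 mm, on which the cover and the screwdriver lie. Origin: under its centre, at bench height.
- cover: Black vented lamphouse cover, loose, about 80 g, lying right way up on the mat. Origin: centre of its underside, z up. z 0 to 16 mm: two thin tongues (y = +-31, 65 mm long in x) that enter the opening with 1.5 mm to spare; 16 to 22: flange 81 (x) x 80 mm (y), rounded x edges go under the clips; 22 to 46: hollow hood 54 (x) x 34 mm (y). Fits either way round, x along the viewer's x.
- cover_top (a point): Centre of the hood's flat top, 46 mm above the cover's origin; the hood is gripped across its 34 mm (y). Cover origin above viewer origin: edges meet the clips near 78 mm, force peaks (8 to 15 N) near 74 mm, then drops suddenly; at 67 mm the clips have snapped over; further down it sinks on the seal until it meets the rim at 64 mm. A board 7 mm proud keeps it from going down.
- clip_front (a joint): Outward swing (rad) of the spring clip on the viewer's front (-x) face: 0 at rest, about 0.05 when the cover's edge is passing it, back to 0 once it has snapped over the edge.
- clip_back (a joint): The same for the clip on the back (+x) face.
- seal (a joint): How far (m) the springy black light seal on the lamphouse rim is pressed down: 0 free (it stands 3 mm above the rim), up to 0.001 with the cover snapped on and let go, 0.003 at most; 3 N per mm.
- screwdriver: Small screwdriver, 130 mm, lying along x on the mat beside the cover. Bystander.
- loupe: Small black loupe, 34 mm across, 38 mm high, standing on the viewer's base plate in front of the lens. Bystander.
- bottle: Amber bottle with black cap, 60 mm across, 135 mm high, at the back of the bench. Bystander.
- core: Yellow plastic film core, a ring 76 mm across, 35 mm high, lying flat. Bystander.
- marker: Blue marker pen, 16 mm thick, about 135 mm long, lying on the bench. Bystander.

How it is judged:
By the outcome, as a careful person would: the job done as asked, in the order asked, and still so for the second after the job is handed in, while the arm keeps its last pose, push and grip.
It also fails if it takes over 72 s, if anything falls off the work surface, if the arm or the gripper's body presses on something with over 40 N, if the wrist force passes 120 N, or if a joint passes its speed limit or range.

## Working session

There is one attempt and no reset: what is moved stays moved. The work goes in short steps, Python scripts to look and compute and a tool call to move; the robot and the scene stay as the last step left them, time stands still between calls to the robot, and variables do not carry over. Pictures are saved under pics/ and viewed, at most 10 in all, crops included, and the job is handed in when it is done.

Besides the shell and the picture viewer there is one more tool, called after "Request:" by a JSON object that holds its "fn" and its "kwargs", one argument or row to a line. apply_moves: Moves the arm, as the interface text tells. Shift numbers are shares of 0.3 m and turn numbers shares of 180 degrees, none past 1 either way. Its arguments: {"type":"object","properties":{"plan":{"type":"array","items":{"type":"array","items":{"type":"number"}}},"force":{"type":"number"}},"required":["plan"]}

```bash
mkdir -p pics; ls; cat > h.py <<'E'
from rig import *
import numpy as np, cv2
from scipy.spatial.transform import Rotation as R
def cam2w(im,p):
    Rm=cv2.Rodrigues(np.array(im["rvec"],float))[0]
    return Rm.T@(np.array(p,float)-np.array(im["tvec"],float).ravel())
def proj(im,P):
    Rm=cv2.Rodrigues(np.array(im["rvec"],float))[0]
    c=np.atleast_2d(P)@Rm.T+np.array(im["tvec"],float).ravel()
    s=c[:,:2]/c[:,2:]; s=s*(1+im["k1"]*(s**2).sum(1,keepdims=True))
    return s*[im["fx"],im["fy"]]+[im["cx"],im["cy"]]
def ray(im,px):
    K=np.array([[im["fx"],0,im["cx"]],[0,im["fy"],im["cy"]],[0,0,1]],float)
    d=cv2.undistortPoints(np.array(px,float).reshape(-1,1,2),K,np.array([im["k1"],0,0,0],float)).reshape(-1,2)
    Rm=cv2.Rodrigues(np.array(im["rvec"],float))[0]
    d=np.c_[d,np.ones(len(d))]@Rm
    return -Rm.T@np.array(im["tvec"],float).ravel(), d
def onz(im,px,z):
    o,d=ray(im,px); return o+d*((z-o[2])/d[:,2])[:,None]
def marks(cam,labels,n=2):
    im=get_image(cam)
    for l in labels:
        for m in mark_of(cam,l)[:n]:
            w=cam2w(im,m["location"]); print(cam,l,round(m["conf"],2),np.round(w*1000,1),np.round(proj(im,w)[0]))
    return im
def save(im,n): cv2.imwrite("pics/"+n,im["frame"][:,:,::-1])
E
python3 - <<'E'
from h import *
L=["viewer","rim","slot_floor","card","led_face","lens","rack","old_card","mat","cover","cover_top","screwdriver"]
for c in ["scene","top","wrist"]:
    im=marks(c,L,1); save(im,c+"0.png"); print(cam2w(im,[0,0,0]))
s=state();print(s["position"],s["eef_rot"],s["wrist_force"],s["time"])
E
```

```text
pics
scene viewer 0.91 [519.4 117.   -2.8] [389. 267.]
scene rim 0.95 [522.5 120.   83. ] [392. 238.]
scene slot_floor 0.91 [524.6 116.   27.3] [388. 257.]
scene card 0.9 [ 559.8 -311.7    9.5] [267. 196.]
scene led_face 0.74 [ 561.2 -305.5   36.6] [267. 189.]
scene lens 0.91 [535.4 271.8  53.4] [441. 285.]
scene rack 0.58 [ 554.2 -353.1   -3.7] [260. 194.]
scene old_card 0.76 [ 540.6 -395.1    9.1] [255. 183.]
scene mat 0.76 [446.2 -99.6   1.8] [348. 215.]
scene cover 0.77 [ 435.8 -135.5    7.5] [342. 206.]
scene cover_top 0.82 [ 433.9 -135.8   50.1] [342. 193.]
scene screwdriver 0.68 [455.3 -30.6   3. ] [364. 227.]
[1.25691143 0.72108676 0.77992207]
top rim 0.96 [526.  120.   80.8] [256. 298.]
top slot_floor 0.66 [531.2 122.1  19.8] [259. 294.]
top card 0.81 [ 567.9 -312.6    4.7] [457. 274.]
top led_face 0.8 [ 569.1 -304.1   33.2] [457. 274.]
top lens 0.78 [538.1 271.1  51.9] [187. 293.]
top rack 0.61 [ 557.1 -355.     3. ] [476. 279.]
top old_card 0.85 [ 548.4 -391.9    2.4] [494. 283.]
top mat 0.67 [ 446.9 -101.5   -4.2] [362. 331.]
top cover 0.85 [ 437.9 -136.1    1. ] [378. 335.]
top cover_top 0.88 [ 433.  -136.4   45.2] [381. 340.]
top screwdriver 0.97 [452.7 -32.4   0.5] [331. 329.]
[ 0.55998673 -0.03403808  1.02191952]
[ 0.21575863 -0.61717929  0.37378425]
[ 0.15182388 -0.63201894  0.24234125] [ 2.44638196e-05  9.93055865e-01  1.17643734e-01 -4.27398055e-06] [ 0.02829224 -0.08943779  0.17911238] 1.95
```

View pics/top0.png

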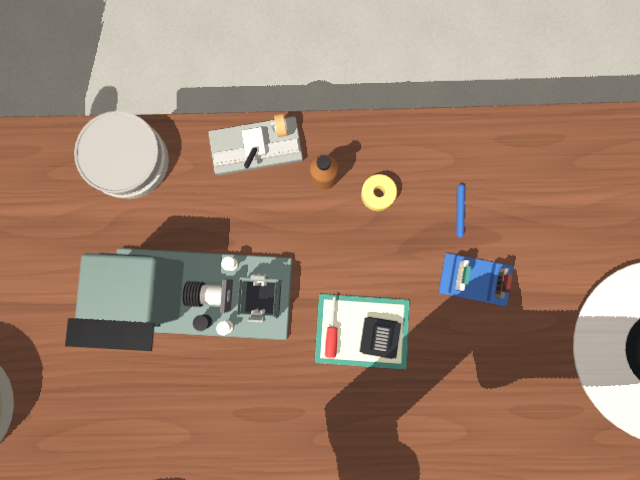

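View pics/scene0.png

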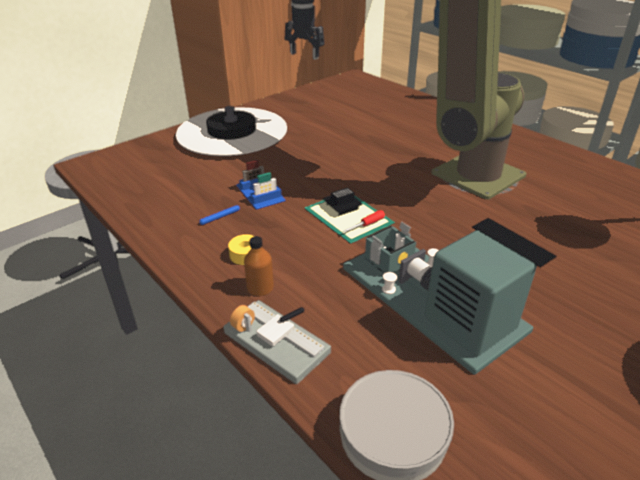

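The top view shows the lamphouse at (259,297) with the lens to its left (+y). The new board is at (463,275), LEDs also to the left, the old one is at (505,282), and the cover is at (380,338). The scene view agrees with this.

```bash
cat >> h.py <<'E'
def go(x,y,z,th=None,s=None):
    "fractions for target TCP (m) and yaw th (deg) of tool x"
    s=s or state(); q=s["eef_rot"]; r=R.from_quat([q[1],q[2],q[3],q[0]]); M=r.as_matrix()
    t0=np.degrees(np.arctan2(M[1,0],M[0,0])); d=M.T@(np.array([x,y,z])-s["position"])/0.3
    sp=0 if th is None else -((th-t0+180)%360-180)/180
    print("go",np.round(d,4),"spin",round(sp,4),"yaw now",round(t0,2),"tilt",np.round(M[:,2],3)); return d
E
python3 - <<'E'
from h import *
go(.50,-.33,.27,-13.7)
im=get_image("wrist"); print(cv2.Rodrigues(np.array(im["rvec"]))[0].round(3),im["fx"],im["k1"])
from rig import *
for l,c in [("cover","top"),("cover_top","top")]:
    get_image(c)
im=get_image("top")
m=trace("top","cover")[0]["pixels"].astype(np.uint8)
pts=np.argwhere(m)[:,::-1]; w=onz(im,pts,.022)[:,:2]*1000
print(cv2.minAreaRect(w.astype(np.float32)))
for n in("viewer","rack"):
    t=trace("top",n)
    if t:
        w=onz(im,np.argwhere(t[0]["pixels"])[:,::-1],.018)[:,:2]*1000; print(n,cv2.minAreaRect(w.astype(np.float32)))
E
```

```text
go [ 1.3637 -0.7077 -0.0922] spin 0.1512 yaw now 13.51 tilt [-0. -0. -1.]
[[ 0.234 -0.972 -0.001]
 [-0.939 -0.226  0.26 ]
 [-0.253 -0.06  -0.966]] 354.91634464190054 -0.07023122913849614
((434.37237548828125, -136.79708862304688), (80.85602569580078, 80.51480102539062), 78.98818969726562)
viewer ((522.1685791015625, 297.7723388671875), (489.2577209472656, 219.81471252441406), 87.29537200927734)
rack ((556.1079711914062, -347.7006530761719), (149.13967895507812, 89.3200454711914), 77.10993194580078)
```

Request:
{"fn": "apply_moves", "kwargs": {
  "plan": [
    [1, -0.52, -0.09, 0.15, 85],
    [1, -0.52, -0.09, 0.15, 85],
    [1, -0.52, -0.09, 0.15, 85],
    [1, -0.52, -0.09, 0.15, 85],
    [1, -0.52, -0.09, 0.15, 85],
    [1, -0.52, -0.09, 0.15, 85],
    [1, -0.52, -0.09, 0.15, 85],
    [1, -0.52, -0.09, 0.15, 85],
    [1, -0.52, -0.09, 0.15, 85],
    [1, -0.52, -0.09, 0.15, 85]
  ]
}}

```text
time: 3.13
position: [0.4089, -0.4086, 0.2699]
eef_rot: [0.0, 0.993, -0.115, 0.0]
wrist_force: [-1.2, -0.4, -1.0]
grip_width: 0.0848
gripper_force: 0.0
```

```bash
python3 - <<'E'
from h import *
print(state()["time"],state()["position"]); go(.50,-.33,.27,-13)
go(.54,-.33,.27,-13)
E
```

```text
3.1333 [ 0.40890334 -0.40862766  0.26990358]
go [ 2.356e-01 -3.247e-01 -3.000e-04] spin -0.0013 yaw now -13.24 tilt [ 0.001 -0.001 -1.   ]
go [ 3.654e-01 -3.552e-01 -2.000e-04] spin -0.0013 yaw now -13.24 tilt [ 0.001 -0.001 -1.   ]
```

Request:
{"fn": "apply_moves", "kwargs": {
  "plan": [
    [0.24, -0.32, 0, 0, 85],
    [0.24, -0.32, 0, 0, 85],
    [0.24, -0.32, 0, 0, 85],
    [0.24, -0.32, 0, 0, 85],
    [0.24, -0.32, 0, 0, 85]
  ]
}}

```text
time: 3.55
position: [0.4996, -0.3338, 0.2689]
eef_rot: [0.0, 0.993, -0.117, -0.0]
wrist_force: [-0.5, -0.7, -0.2]
grip_width: 0.085
gripper_force: 0.0
```

```bash
python3 - <<'E'
from h import *
print(state()["position"])
im=marks("wrist",["card","led_face","rack","old_card"]); save(im,"w1.png")
go(.56,-.31,.18,-13)
E
```

```text
[ 0.49961782 -0.33379108  0.26890603]
wrist card 0.8 [ 564.9 -312.4    6.2] [282. 152.]
wrist led_face 0.8 [ 563.4 -305.9   35.1] [274. 156.]
wrist rack 0.6 [ 5.541e+02 -3.524e+02 -3.000e-01] [320. 153.]
wrist old_card 0.56 [ 548.5 -393.4    5.2] [358. 150.]
go [ 0.1801 -0.1295  0.2975] spin -0.0035 yaw now -13.62 tilt [-0. -0. -1.]
```

View pics/w1.png

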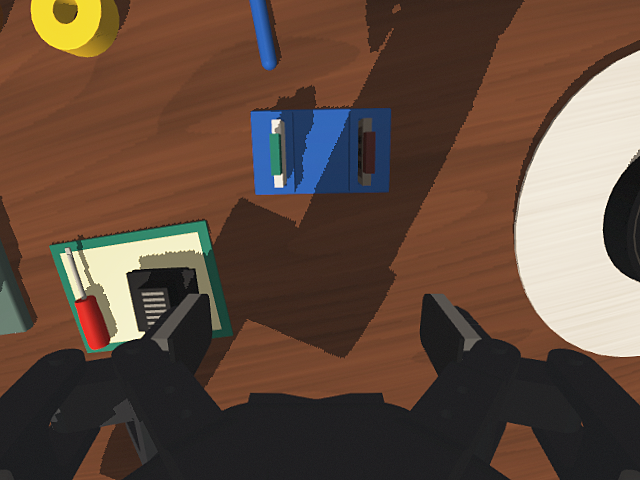

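The wrist view shows the new board's green tab at (276,155) and the old board at (368,150). The rack lies nearly square to the picture. I'll come closer for a second view.

Request:
{"fn": "apply_moves", "kwargs": {
  "plan": [
    [0.14, -0.12, 0.23, -0.002, 50],
    [0.14, -0.12, 0.23, -0.002, 50],
    [0.14, -0.12, 0.23, -0.002, 50],
    [0.14, -0.12, 0.23, -0.002, 50],
    [0.14, -0.12, 0.23, -0.002, 50]
  ]
}}

```text
time: 4.22
position: [0.5482, -0.3093, 0.2006]
eef_rot: [0.0, 0.993, -0.115, -0.0]
wrist_force: [0.5, -0.1, -0.3]
grip_width: 0.0502
gripper_force: 0.0
```

```bash
python3 - <<'E'
from h import *
print(state()["position"])
im=marks("wrist",["card","led_face","rack","old_card"]); save(im,"w2.png")
# tab green centroid in both w1 and w2 views
def green(f):
    h=cv2.cvtColor(f,cv2.COLOR_RGB2HSV); m=cv2.inRange(h,(60,100,40),(90,255,255))
    n,l,s,c=cv2.connectedComponentsWithStats(m); o=np.argsort(-s[1:,4])[:3]+1
    return [(s[i].tolist(),c[i].round(1).tolist()) for i in o]
print(green(cv2.imread("pics/w1.png")[:,:,::-1])); print(green(im["frame"]))
for z in(.08,.082): 
  for s,c in green(im["frame"]):
    x,y,w,h=s[:4]; print(z,onz(im,[[x,y],[x+w,y],[x,y+h],[x+w,y+h]],z).round(4)[:,:2].tolist())
E
```

```text
[ 0.54819691 -0.30930749  0.20061887]
wrist card 0.97 [ 565.1 -311.3    5.6] [313. 200.]
wrist led_face 0.74 [ 562.6 -306.4   33.1] [308. 209.]
wrist rack 0.62 [ 549.9 -353.     1.6] [360. 205.]
wrist rack 0.48 [ 551.4 -396.1    4.7] [406. 194.]
wrist old_card 0.81 [ 550.  -393.8    4.4] [403. 196.]
[([49, 220, 184, 133, 3328], [148.3, 267.0]), ([270, 134, 12, 41, 438], [275.4, 153.9]), ([127, 341, 1, 1, 1], [127.0, 341.0])]
[([42, 275, 186, 99, 2677], [126.1, 300.6]), ([309, 188, 12, 52, 559], [314.4, 213.7]), ([243, 371, 8, 27, 100], [246.5, 383.8])]
0.08 [[0.5681, -0.0913], [0.535, -0.2382], [0.4829, -0.0483], [0.4508, -0.212]]
0.08 [[0.5848, -0.3134], [0.5829, -0.3217], [0.5478, -0.3045], [0.5457, -0.3131]]
0.08 [[0.451, -0.2251], [0.4495, -0.2316], [0.425, -0.2172], [0.4235, -0.2239]]
0.082 [[0.5685, -0.0931], [0.5356, -0.2389], [0.484, -0.0504], [0.4521, -0.2129]]
0.082 [[0.5851, -0.3135], [0.5831, -0.3217], [0.5483, -0.3047], [0.5463, -0.3132]]
0.082 [[0.4522, -0.2259], [0.4508, -0.2324], [0.4264, -0.2181], [0.425, -0.2247]]
```

View pics/w2.png

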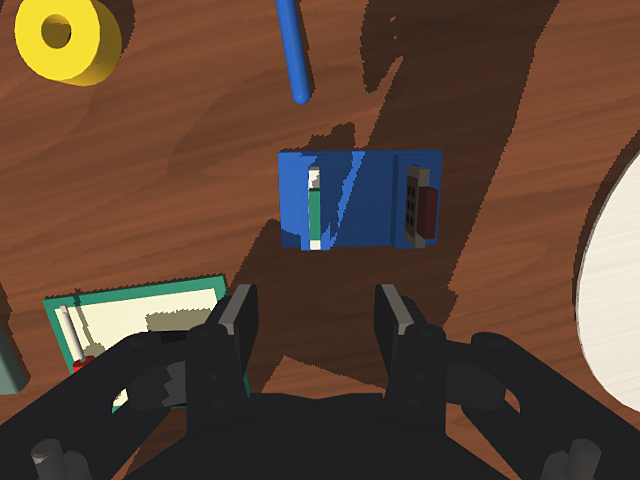

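The tab is at (315,215), centred near (0.565, -0.312) with its top at about 0.082. The old board is at (418,205), well clear of the fingers.

```bash
python3 - <<'E'
from h import *
go(.565,-.3125,.068,-13.4)
E
```

```text
go [ 0.0532 -0.0034  0.4486] spin 0.0012 yaw now -13.19 tilt [ 0.003 -0.002 -1.   ]
```

Request:
{"fn": "apply_moves", "kwargs": {
  "plan": [
    [0.053, -0.003, 0.1, 0.001, 36],
    [0.053, -0.003, 0.2, 0.001, 36],
    [0.053, -0.003, 0.25, 0.001, 36],
    [0.053, -0.003, 0.3, 0.001, 36],
    [0.053, -0.003, 0.35, 0.001, 36],
    [0.053, -0.003, 0.4, 0.001, 36],
    [0.053, -0.003, 0.448, 0.001, 36],
    [0.053, -0.003, 0.448, 0.001, 36],
    [0.053, -0.003, 0.448, 0.001, 0],
    [0.053, -0.003, 0.448, 0.001, 0],
    [0.053, -0.003, 0.448, 0.001, 0],
    [0.053, -0.003, 0.448, 0.001, 0],
    [0.053, -0.003, 0.448, 0.001, 0],
    [0.053, -0.003, 0.448, 0.001, 0],
    [0.053, -0.003, 0.448, 0.001, 0],
    [0.053, -0.003, 0.448, 0.001, 0],
    [0.053, -0.003, 0.448, 0.001, 0],
    [0.053, -0.003, 0.448, 0.001, 0]
  ],
  "force": 35
}}

```text
time: 5.97
position: [0.5651, -0.3117, 0.0671]
eef_rot: [0.0, 0.993, -0.116, 0.001]
wrist_force: [0.1, 0.2, 5.7]
grip_width: 0.0076
gripper_force: 40.3
```

Request:
{"fn": "apply_moves", "kwargs": {
  "plan": [
    [0, 0, -0.05, 0, 0],
    [0, 0, -0.15, 0, 0],
    [0, 0, -0.25, 0, 0],
    [0, 0, -0.35, 0, 0],
    [0, 0, -0.45, 0, 0],
    [0, 0, -0.55, 0, 0],
    [0, 0, -0.6, 0, 0],
    [0, 0, -0.6, 0, 0]
  ]
}}

```text
time: 6.63
position: [0.566, -0.3121, 0.2513]
eef_rot: [0.002, 0.993, -0.116, 0.004]
wrist_force: [0.4, -1.2, 0.4]
grip_width: 0.0074
gripper_force: 39.4
```

```bash
python3 - <<'E'
from h import *
s=state(); print(s["position"],s["grip_width"],s["gripper_force"],s["wrist_force"]); go(.46,.08,.27,-4.7)
E
```

```text
[ 0.56599354 -0.31206996  0.25133374] 0.007372558432816171 39.409995982423425 [ 0.41374423 -1.24857449  0.44225583]
go [-0.6442 -1.1903 -0.07  ] spin -0.0478 yaw now -13.31 tilt [ 0.007 -0.004 -1.   ]
```

Request:
{"fn": "apply_moves", "kwargs": {
  "plan": [
    [-0.55, -1, -0.07, -0.048, 0],
    [-0.55, -1, -0.07, -0.048, 0],
    [-0.55, -1, -0.07, -0.048, 0],
    [-0.55, -1, -0.07, -0.048, 0],
    [-0.55, -1, -0.07, -0.048, 0],
    [-0.55, -1, -0.07, -0.048, 0],
    [-0.55, -1, -0.07, -0.048, 0],
    [-0.55, -1, -0.07, -0.048, 0],
    [-0.55, -1, -0.07, -0.048, 0],
    [-0.55, -1, -0.07, -0.048, 0],
    [-0.55, -1, -0.07, -0.048, 0],
    [-0.55, -1, -0.07, -0.048, 0]
  ]
}}

```text
time: 7.63
position: [0.4727, 0.0179, 0.2655]
eef_rot: [0.0, 0.999, -0.041, -0.001]
wrist_force: [-0.3, 0.0, -1.3]
grip_width: 0.0072
gripper_force: 39.4
```

```bash
python3 - <<'E'
from h import *
s=state(); print(s["position"],s["time"]); go(.46,.08,.27,-4.7)
im=marks("wrist",["rim","slot_floor","viewer","lens"],1); save(im,"w3.png")
E
```

```text
[0.47267129 0.01794367 0.26550738] 7.6333
go [-0.0591 -0.2027 -0.0149] spin -0.0001 yaw now -4.72 tilt [-0.002 -0.    -1.   ]
wrist rim 0.71 [526.5 119.1  80.7] [196. 170.]
wrist slot_floor 0.96 [526.1 117.3  22.5] [216. 166.]
wrist viewer 0.85 [ 5.247e+02  1.193e+02 -3.000e-01] [220. 166.]
wrist lens 0.8 [538.  273.9  51.9] [ 55. 171.]
```

View pics/w3.png

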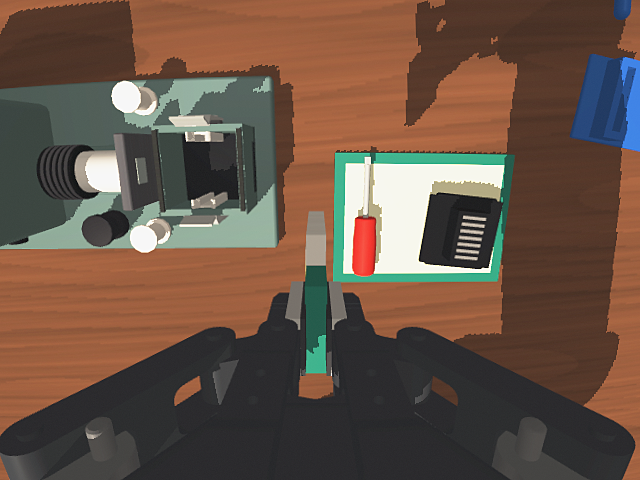

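The wrist view shows the board held straight. The lamphouse opening is at about (200,165), square to the picture, and the rails are at (205,135) and (210,200). I'll look again from directly in front.

Request:
{"fn": "apply_moves", "kwargs": {
  "plan": [
    [-0.06, -0.33, 0.03, 0, 0],
    [-0.06, -0.33, 0.03, 0, 0],
    [-0.06, -0.33, 0.03, 0, 0],
    [-0.06, -0.33, 0.03, 0, 0],
    [-0.06, -0.33, 0.03, 0, 0],
    [-0.06, -0.33, 0.03, 0, 0]
  ]
}}

```text
time: 8.38
position: [0.4633, 0.1181, 0.258]
eef_rot: [0.0, 0.999, -0.041, 0.0]
wrist_force: [0.3, 0.5, -1.3]
grip_width: 0.0074
gripper_force: 39.4
```

```bash
python3 - <<'E'
from h import *
s=state(); print(s["position"],s["time"])
im=marks("wrist",["rim","slot_floor","viewer","lens","card","led_face"],1)
print({k:im[k] for k in("fx","fy","cx","cy","k1")},np.array(im["rvec"]),np.array(im["tvec"]))
c=im["frame"][60:240,220:420]; print(proj(im,[[.5257,.1193,.078]]))
cv2.imwrite("pics/w4c.png",cv2.resize(c,None,fx=3.3,fy=3.3,interpolation=cv2.INTER_CUBIC)[:,:,::-1]); np.save("im4.npy",im,allow_pickle=True)
E
```

```text
[0.46330457 0.11808596 0.25797572] 8.3833
wrist rim 0.87 [527.7 116.5  80.8] [311. 147.]
wrist slot_floor 0.86 [526.5 119.6  21. ] [309. 149.]
wrist lens 0.89 [541.2 275.7  53.1] [141. 149.]
wrist card 0.79 [464.7 118.1 196.1] [315. 262.]
wrist led_face 0.67 [459.7 125.6 224.9] [300. 290.]
{'fx': 354.91634464190054, 'fy': 354.91634464190054, 'cx': 315.5980218857727, 'cy': 240.95336958635806, 'k1': -0.07023122913849614} [-1.99842236  2.16956792  0.28802804] [0.15545499 0.39854613 0.51083226]
[[307.84942606 150.14635985]]
```

View pics/w4c.png

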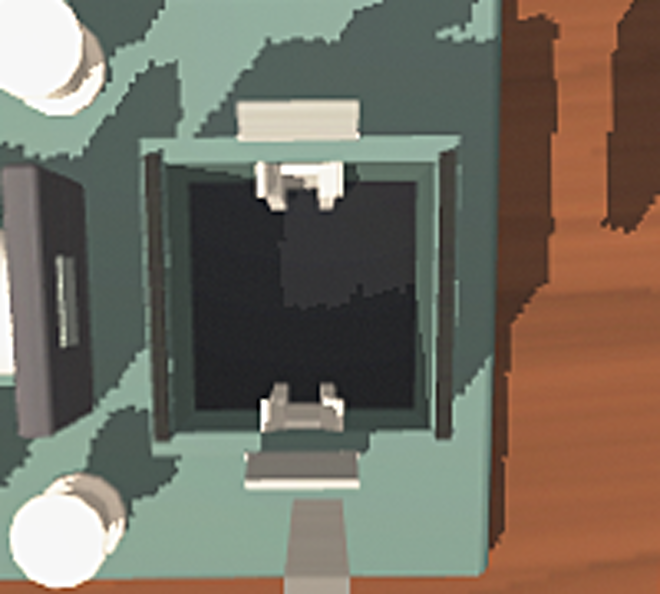

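The crop shows the opening with both rails, centred near crop (301,285). The board's far end is below it at (318,545), pointing straight at the slot.

```bash
python3 - <<'E'
from h import *
im=np.load("im4.npy",allow_pickle=True).item()
f=lambda p:np.array(p)/3.3+[220,60]
co=onz(im,f([[140,138],[460,136],[450,438],[155,440]]),.080)[:,:2]*1000; print("rim",co.round(1).tolist(),co.mean(0).round(1))
ra=onz(im,f([[258,163],[344,163],[262,400],[344,400]]),.078)[:,:2]*1000; print("rails",ra.round(1).tolist(),ra.mean(0))
cl=onz(im,f([[237,100],[359,101],[246,487],[358,487]]),.104)[:,:2]*1000; print("clips",cl.round(1).tolist(),cl.mean(0))
fl=onz(im,f([[190,182],[416,182],[412,410],[195,410]]),.024)[:,:2]*1000; print("floor",fl.round(1).tolist(),fl.mean(0))
pl=onz(im,f([[497,100],[488,574],[20,577]]),.018)[:,:2]*1000; print("plate",pl.round(1).tolist())
d=pl[0]-pl[1];print("yaw x",np.degrees(np.arctan2(d[1],d[0])));d=pl[2]-pl[1];print("yaw y",np.degrees(np.arctan2(-d[0],d[1])))
d=cl[0]+cl[1]-cl[2]-cl[3];print(np.degrees(np.arctan2(d[1],d[0])))
# card far end top corners (plate top z: 62->54 of card, TCP z .258 -> card origin .196)
e=onz(im,f([[293,500],[343,500]]),.25)[:,:2]*1000;print("card end at z .25",e.round(1).tolist())
M=trace("wrist","card")[0]["pixels"]; im2=im; p=np.argwhere(M); print("card mask rows",p[:,0].min(),p[:,0].max())
v=p[:,0].min(); u=p[p[:,0]<=v+1][:,1]; print(u.min(),u.max(),onz(im,[[u.mean(),v]],.196+.054)*1000,onz(im,[[u.mean(),v]],.196)*1000)
E
```

```text
rim [[567.9, 153.3], [561.8, 73.4], [486.2, 80.2], [492.1, 158.1]] [527.  116.2]
rails [[559.5, 124.4], [557.7, 102.8], [500.0, 128.9], [498.2, 107.4]] [528.8756666  115.88647835]
clips [[571.2, 127.0], [568.7, 99.1], [481.5, 133.5], [479.2, 106.0]] [525.16676136 116.36703107]
floor [[561.2, 147.2], [555.7, 80.2], [488.1, 85.7], [493.7, 152.9]] [524.66167256 116.50727607]
plate [[577.8, 54.0], [432.2, 63.7], [443.8, 216.8]]
yaw x -3.8280340909623227
yaw y -4.329109347208112
-4.269425724277963
card end at z .25 [[503.7, 117.1], [503.2, 111.1]]
card mask rows 211 372
309 323 [[503.63380002 114.13977814 250.        ]] [[493.87571358 114.87415786 196.        ]]
```

```bash
python3 - <<'E'
from h import *
go(.5258,.117,.150,-4.4)
E
```

```text
go [ 0.2086 -0.0125  0.36  ] spin -0.0018 yaw now -4.72 tilt [ 0. -0. -1.]
```

Request:
{"fn": "apply_moves", "kwargs": {
  "plan": [
    [0.209, -0.012, 0, -0.002, 0],
    [0.209, -0.012, 0, -0.002, 0],
    [0.209, -0.012, 0, -0.002, 0],
    [0.209, -0.012, 0.1, -0.002, 0],
    [0.209, -0.012, 0.2, -0.002, 0],
    [0.209, -0.012, 0.3, -0.002, 0],
    [0.209, -0.012, 0.36, -0.002, 0],
    [0.209, -0.012, 0.36, -0.002, 0],
    [0.209, -0.012, 0.36, -0.002, 0]
  ]
}}

```text
time: 9.53
position: [0.525, 0.1172, 0.1491]
eef_rot: [0.0, 0.999, -0.038, -0.001]
wrist_force: [0.1, 0.8, -0.7]
grip_width: 0.0076
gripper_force: 39.4
```

```bash
python3 - <<'E'
from h import *
s=state(); print(s["position"],s["time"],s["wrist_force"]); go(.5258,.117,.150,-4.4)
im=marks("wrist",["rim","card"],1)
np.save("im5.npy",im,allow_pickle=True)
a=cv2.resize(im["frame"][200:380,230:400],None,fx=2.3,fy=3.3,interpolation=cv2.INTER_CUBIC)
im=get_image("scene"); c=proj(im,[[.5258,.117,.1]])[0]; print(c)
x,y=int(c[0])-30,int(c[1])-45
b=cv2.resize(im["frame"][y:y+90,x:x+60],(400,594),interpolation=cv2.INTER_CUBIC)
cv2.imwrite("pics/w5.png",np.hstack([a,b])[:,:,::-1]); print(a.shape)
E
```

```text
[0.52496077 0.11719247 0.1490932 ] 9.5333 [ 0.13387651  0.80552187 -0.72143212]
go [ 0.0028  0.0004 -0.003 ] spin 0.0005 yaw now -4.31 tilt [-0.003 -0.    -1.   ]
wrist rim 0.61 [526.4 119.8  82.9] [310. 259.]
wrist card 0.72 [525.7 115.4  87.7] [318. 262.]
[390.47693437 232.3208099 ]
(594, 391, 3)
```

View pics/w5.png

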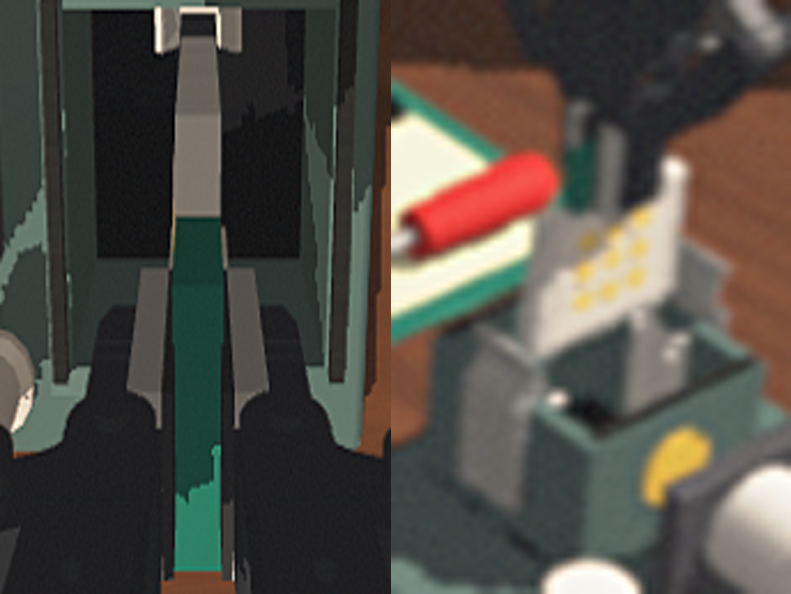

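The wrist crop shows the board's end centred on the far rail's mouth, both at column 198. The scene crop shows the board upright over the opening, LEDs toward the lens. Next I'll check the fore-aft (x) fit.

```bash
python3 - <<'E'
from h import *
im=np.load("im5.npy",allow_pickle=True).item()
f=lambda p:np.array(p)/[2.3,3.3]+[230,200]
print("card end z.088",onz(im,f([[198,38]]),.088)*1000, "taper top?",onz(im,f([[176,115],[219,115]]),.142)*1000)
print("rail/rim rows",onz(im,f([[198,8],[198,12],[198,35],[155,50],[241,50]]),.078)*1000)
print("inner wall at rim",onz(im,f([[100,8],[300,8]]),.080)*1000)
print("side seals",onz(im,f([[52,380],[340,380]]),.083)*1000)
print("floor",onz(im,f([[97,258],[300,258]]),.024)*1000)
E
```

```text
card end z.088 [[555.25812955 114.29889159  88.        ]] taper top? [[556.04878359 118.13946465 142.        ]
 [555.48422031 110.64089322 142.        ]]
rail/rim rows [[558.69194759 114.03330655  78.        ]
 [557.99120126 114.08592609  78.        ]
 [553.93908051 114.39019364  78.        ]
 [552.09207106 125.39971245  78.        ]
 [550.46394136 103.78061444  78.        ]]
inner wall at rim [[560.85442388 138.20061704  80.        ]
 [557.13754629  88.83008495  80.        ]]
side seals [[492.95559429 158.1056006   83.        ]
 [487.19055998  81.35118018  83.        ]]
floor [[493.95722118 152.85821212  24.        ]
 [488.8430612   84.89341802  24.        ]]
```

Request:
{"fn": "apply_moves", "kwargs": {
  "plan": [
    [0.002, 0, 0.02, 0, 0],
    [0.002, 0, 0.03, 0, 0],
    [0.002, 0, 0.04, 0, 0],
    [0.002, 0, 0.05, 0, 0],
    [0.002, 0, 0.06, 0, 0],
    [0.002, 0, 0.07, 0, 0],
    [0.002, 0, 0.08, 0, 0],
    [0.002, 0, 0.09, 0, 0],
    [0.002, 0, 0.1, 0, 0]
  ]
}}

```text
time: 10.48
position: [0.526, 0.1174, 0.1199]
eef_rot: [-0.0, 0.999, -0.038, -0.001]
wrist_force: [-2.0, -0.0, -0.3]
grip_width: 0.0072
gripper_force: 39.6
```

Request:
{"fn": "apply_moves", "kwargs": {
  "plan": [
    [0, 0, 0.015, 0, 0],
    [0, 0, 0.03, 0, 0],
    [0, 0, 0.045, 0, 0],
    [0, 0, 0.06, 0, 0],
    [0, 0, 0.075, 0, 0],
    [0, 0, 0.09, 0, 0],
    [0, 0, 0.105, 0, 0],
    [0, 0, 0.115, 0, 0],
    [0, 0, 0.12, 0, 0],
    [0, 0, 0.12, 0, 0]
  ]
}}

```text
time: 11.32
position: [0.5264, 0.1173, 0.0851]
eef_rot: [0.0, 0.999, -0.038, -0.001]
wrist_force: [-7.8, -1.1, 8.4]
grip_width: 0.0074
gripper_force: 40.7
```

Request:
{"fn": "apply_moves", "kwargs": {
  "plan": [
    [-0.003, 0, 0.004, 0, 0],
    [-0.003, 0, 0.006, 0, 0],
    [-0.003, 0, 0.006, 0, 0],
    [-0.003, 0, 0.003, 0, 24],
    [-0.003, 0, 0.003, 0, 24],
    [-0.003, 0, 0.003, 0, 24],
    [-0.003, 0, 0.003, 0, 24],
    [-0.003, 0, 0.003, 0, 24],
    [-0.003, 0, -0.04, 0, 24],
    [-0.003, 0, -0.1, 0, 24],
    [-0.003, 0, -0.2, 0, 24],
    [-0.003, 0, -0.3, 0, 30],
    [-0.003, 0, -0.4, 0, 50],
    [-0.003, 0, -0.5, 0, 50],
    [-0.003, 0, -0.6, 0, 50],
    [-0.003, 0, -0.6, 0, 50]
  ]
}}

```text
time: 12.65
position: [0.5287, 0.1178, 0.2731]
eef_rot: [-0.001, 0.999, -0.038, 0.007]
wrist_force: [1.2, 0.1, 1.8]
grip_width: 0.0498
gripper_force: 0.0
```

```bash
python3 - <<'E'
from h import *
s=state(); print(s["position"],s["time"],s["wrist_force"])
marks("scene",["card","led_face","rim"],1); im=marks("top",["card","rim","cover","cover_top","old_card"],1)
go(.38,-.12,.26,-11)
E
```

```text
[0.52870261 0.11779969 0.2731145 ] 12.65 [1.1763928  0.1291349  1.78713466]
scene card 0.68 [521.9 118.   24.2] [390. 258.]
scene led_face 0.62 [518.9 122.1  54.5] [393. 248.]
scene rim 0.45 [ 750.4 -141.2    1.9] [245. 255.]
top card 0.63 [529.6 114.3  22.6] [263. 295.]
top rim 0.77 [526.4 117.8  81.5] [257. 298.]
top cover 0.72 [ 4.372e+02 -1.358e+02  4.000e-01] [378. 335.]
top cover_top 0.84 [ 432.7 -135.4   44.1] [380. 340.]
top old_card 0.94 [ 549.9 -392.7    3.7] [494. 282.]
go [-0.4228  0.8251  0.0105] spin 0.0372 yaw now -4.31 tilt [-0.002 -0.    -1.   ]
```

Request:
{"fn": "apply_moves", "kwargs": {
  "plan": [
    [-0.42, 0.825, 0.01, 0.037, 70],
    [-0.42, 0.825, 0.01, 0.037, 70],
    [-0.42, 0.825, 0.01, 0.037, 70],
    [-0.42, 0.825, 0.01, 0.037, 70],
    [-0.42, 0.825, 0.01, 0.037, 70],
    [-0.42, 0.825, 0.01, 0.037, 70],
    [-0.42, 0.825, 0.01, 0.037, 70],
    [-0.42, 0.825, 0.01, 0.037, 70],
    [-0.42, 0.825, 0.01, 0.037, 70],
    [-0.42, 0.825, 0.01, 0.037, 70],
    [-0.42, 0.825, 0.01, 0.037, 70]
  ]
}}

```text
time: 14.07
position: [0.3817, -0.1193, 0.2608]
eef_rot: [-0.0, 0.995, -0.095, -0.0]
wrist_force: [-0.3, 0.5, -1.1]
grip_width: 0.0702
gripper_force: 0.0
```

```bash
python3 - <<'E'
from h import *
s=state(); print(s["position"],s["time"])
im=marks("wrist",["cover","cover_top","screwdriver"],1)
c=proj(im,[[.435,-.136,.03]])[0]; print(c); np.save("im6.npy",im,allow_pickle=True)
x,y=int(c[0])-90,max(0,int(c[1])-70); print(x,y)
cv2.imwrite("pics/w6.png",cv2.resize(im["frame"][y:y+140,x:x+180],None,fx=4,fy=4,interpolation=cv2.INTER_CUBIC)[:,:,::-1])
m=trace("wrist","cover")[0]["pixels"]; w=onz(im,np.argwhere(m)[:,::-1],.026)[:,:2]*1000; print(cv2.minAreaRect(w.astype(np.float32)))
E
```

```text
[ 0.38166766 -0.11927538  0.26080843] 14.0667
wrist cover 0.76 [ 428.9 -139.7    5.1] [326. 161.]
wrist cover_top 0.87 [ 432.2 -138.5   49.4] [325. 159.]
wrist screwdriver 0.62 [ 4.583e+02 -3.690e+01  1.000e-01] [227. 152.]
[321.92403015 156.1455904 ]
231 86
((434.31036376953125, -137.4857940673828), (81.46443939208984, 80.19041442871094), 79.20763397216797)
```

View pics/w6.png

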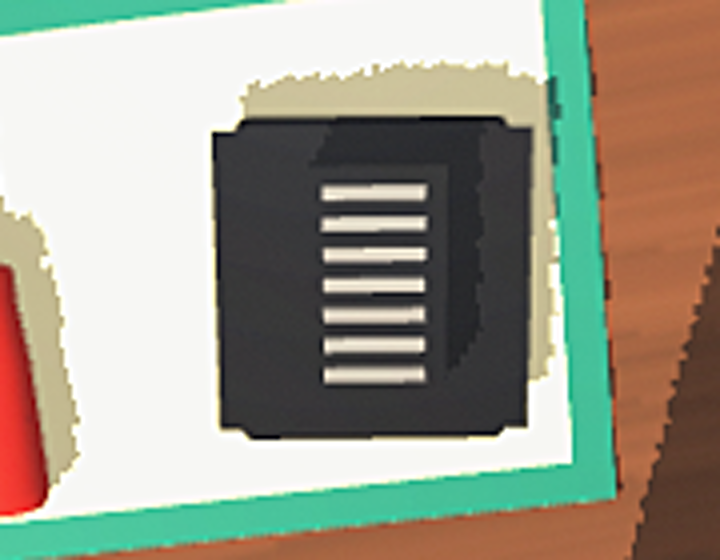

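The cover lies square to the tool at a yaw of about -10.9°. Its vent field is centred at crop (374,284), and the screwdriver handle at the left is well clear.

```bash
python3 - <<'E'
from h import *
im=np.load("im6.npy",allow_pickle=True).item()
f=lambda p:np.array(p)/4+[231,86]
print(onz(im,f([[374,284]]),.050)*1000)
print(onz(im,f([[213,133],[532,127],[528,426],[222,426]]),.026).mean(0)*1000)
go(.434,-.1373,.039,-10.9)
E
```

```text
[[ 434.38964609 -138.03165312   50.        ]]
[ 434.32590005 -138.53886612   26.        ]
go [0.1832 0.0261 0.7392] spin 0.0002 yaw now -10.87 tilt [-0.  0. -1.]
```

Request:
{"fn": "apply_moves", "kwargs": {
  "plan": [
    [0.183, 0.027, 0.1, 0, 62],
    [0.183, 0.027, 0.2, 0, 62],
    [0.183, 0.027, 0.3, 0, 62],
    [0.183, 0.027, 0.4, 0, 62],
    [0.183, 0.027, 0.5, 0, 62],
    [0.183, 0.027, 0.6, 0, 62],
    [0.183, 0.027, 0.65, 0, 62],
    [0.183, 0.027, 0.7, 0, 62],
    [0.183, 0.027, 0.72, 0, 62],
    [0.183, 0.027, 0.735, 0, 62],
    [0.183, 0.027, 0.735, 0, 62]
  ]
}}

```text
time: 15.23
position: [0.4335, -0.1381, 0.04]
eef_rot: [-0.0, 0.995, -0.095, -0.0]
wrist_force: [0.1, -0.1, -0.8]
grip_width: 0.0619
gripper_force: 0.0
```

Request:
{"fn": "apply_moves", "kwargs": {
  "plan": [
    [0, 0, 0, 0, 30],
    [0, 0, 0, 0, 30],
    [0, 0, 0, 0, 30],
    [0, 0, 0, 0, 30],
    [0, 0, 0, 0, 30],
    [0, 0, 0, 0, 30],
    [0, 0, 0, 0, 30],
    [0, 0, 0, 0, 30],
    [0, 0, 0, 0, 30]
  ],
  "force": 70
}}

```text
time: 15.98
position: [0.4349, -0.1389, 0.042]
eef_rot: [0.0, 0.995, -0.096, 0.001]
wrist_force: [0.1, 0.5, 5.5]
grip_width: 0.0329
gripper_force: 70.8
```

Request:
{"fn": "apply_moves", "kwargs": {
  "plan": [
    [0, 0, -0.05, 0, 30],
    [0, 0, -0.15, 0, 30],
    [0, 0, -0.3, 0, 30],
    [0, 0, -0.45, 0, 30],
    [0, 0, -0.55, 0, 30],
    [0, 0, -0.6, 0, 30],
    [0, 0, -0.6, 0, 30],
    [0, 0, -0.6, 0, 30]
  ]
}}

```text
time: 16.65
position: [0.4337, -0.1385, 0.2208]
eef_rot: [0.0, 0.995, -0.096, 0.001]
wrist_force: [-0.2, 0.8, -2.4]
grip_width: 0.0324
gripper_force: 70.1
```

```bash
python3 - <<'E'
from h import *
s=state(); print(s["position"],s["time"],s["grip_width"],s["wrist_force"]); go(.525,.1172,.21,-4.4)
E
```

```text
[ 0.43373347 -0.13845204  0.22083148] 16.65 0.03242415381851715 [-0.18984812  0.77333621 -2.39448956]
go [ 0.1364 -0.8945  0.036 ] spin -0.0365 yaw now -10.97 tilt [ 0.001 -0.001 -1.   ]
```

Request:
{"fn": "apply_moves", "kwargs": {
  "plan": [
    [0.136, -0.894, 0, -0.036, 30],
    [0.136, -0.894, 0, -0.036, 30],
    [0.136, -0.894, 0, -0.036, 30],
    [0.136, -0.894, 0, -0.036, 30],
    [0.136, -0.894, 0, -0.036, 30],
    [0.136, -0.894, 0, -0.036, 30],
    [0.136, -0.894, 0, -0.036, 30],
    [0.136, -0.894, 0, -0.036, 30],
    [0.136, -0.894, 0, -0.036, 30],
    [0.136, -0.894, 0, -0.036, 30],
    [0.136, -0.894, 0.1, -0.036, 30],
    [0.136, -0.894, 0.13, -0.036, 30],
    [0.136, -0.894, 0.13, -0.036, 30]
  ]
}}

```text
time: 17.73
position: [0.5218, 0.1156, 0.177]
eef_rot: [0.001, 0.999, -0.04, -0.004]
wrist_force: [-0.5, 0.2, -1.6]
grip_width: 0.0321
gripper_force: 70.2
```

```bash
python3 - <<'E'
from h import *
s=state(); print(s["position"],s["time"],s["grip_width"],s["wrist_force"]); go(.525,.1172,.15,-4.4)
im=marks("wrist",["cover","cover_top","rim","viewer"],1); a=im["frame"][180:420,200:440]
np.save("im7.npy",im,allow_pickle=True)
im=marks("scene",["cover","cover_top","rim","card"],1); c=proj(im,[[.525,.117,.1]])[0].astype(int)
b=im["frame"][c[1]-50:c[1]+50,c[0]-40:c[0]+40]
marks("top",["cover","cover_top","rim"],1)
cv2.imwrite("pics/w7.png",np.hstack([cv2.resize(a,(480,480)),cv2.resize(b,(320,480))])[:,:,::-1])
E
```

```text
[0.52175234 0.11564213 0.17701204] 17.7333 0.03206598306404046 [-0.51802947  0.20475793 -1.56769526]
go [ 0.0111 -0.0062  0.0899] spin -0.0011 yaw now -4.6 tilt [-0.008 -0.001 -1.   ]
wrist cover 0.64 [517.9 114.7 138.5] [317. 285.]
wrist cover_top 0.6 [521.4 118.7 182.4] [307. 321.]
wrist viewer 0.7 [525.7 118.7  -1.4] [311. 216.]
scene cover 0.63 [525.9 118.6 148.3] [393. 215.]
scene cover_top 0.67 [520.5 119.4 190.8] [396. 197.]
scene rim 0.81 [526.1 122.   84. ] [392. 239.]
scene card 0.73 [522.1 117.9  25.3] [389. 258.]
top cover 0.61 [527.5 123.6 140.5] [249. 298.]
top cover_top 0.68 [522.  116.4 186.7] [248. 302.]
```

View pics/w7.png

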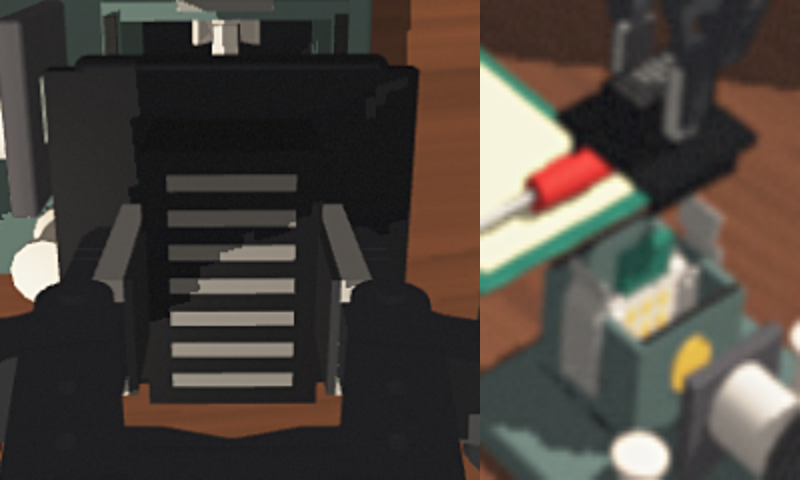

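The cover hangs level over the lamphouse. The board sits home in the slot with its green tab visible at (645,255) in the scene crop. I'll check the grip offset and then lower.

```bash
python3 - <<'E'
from h import *
im=np.load("im7.npy",allow_pickle=True).item()
f=lambda p:np.array(p)/2+[200,180]
w=onz(im,f([[231,183],[231,380]]),.185)*1000;print(w,w.mean(0))
w=onz(im,f([[48,68],[418,68]]),.161)*1000;print(w,w.mean(0))
s=state(); print(s["position"]); go(.525,.1172,.15,-4.4)
E
```

```text
[[542.58034785 113.64481489 185.        ]
 [500.23275759 117.05115137 185.        ]] [521.40655272 115.34798313 185.        ]
[[562.46370136 150.85300755 161.        ]
 [556.18574898  72.84685888 161.        ]] [559.32472517 111.84993322 161.        ]
[0.52473903 0.11722886 0.18152584]
go [0.0009 0.     0.1051] spin -0.0005 yaw now -4.48 tilt [ 0.  0. -1.]
```

Request:
{"fn": "apply_moves", "kwargs": {
  "plan": [
    [0, 0, 0.04, 0, 30],
    [0, 0, 0.08, 0, 30],
    [0, 0, 0.11, 0, 30],
    [0, 0, 0.14, 0, 30],
    [0, 0, 0.16, 0, 30],
    [0, 0, 0.18, 0, 30],
    [0, 0, 0.19, 0, 30],
    [0, 0, 0.2, 0, 30],
    [0, 0, 0.2, 0, 30]
  ]
}}

```text
time: 19.18
position: [0.5246, 0.1171, 0.1209]
eef_rot: [0.0, 0.999, -0.039, -0.0]
wrist_force: [-0.2, -0.0, -0.3]
grip_width: 0.0325
gripper_force: 70.2
```

```bash
python3 - <<'E'
from h import *
s=state(); print(s["position"],s["time"],s["grip_width"],s["wrist_force"],s["wrist_torque"]); go(.525,.1172,.102,-4.4)
marks("scene",["cover","cover_top"],1)
E
```

```text
[0.52456363 0.11711721 0.12090771] 19.1833 0.03252126396667366 [-0.15255105 -0.02402971 -0.3134902 ] [ 0.00711425 -0.03488505 -0.01904346]
go [ 0.0015 -0.0004  0.063 ] spin -0.0005 yaw now -4.49 tilt [-0.001 -0.    -1.   ]
scene cover 0.8 [524.6 119.6  84.5] [391. 238.]
scene cover_top 0.73 [525.1 119.  129.1] [392. 222.]
```

Request:
{"fn": "apply_moves", "kwargs": {
  "plan": [
    [0, 0, 0.004, 0, 30],
    [0, 0, 0.008, 0, 30],
    [0, 0, 0.012, 0, 30],
    [0, 0, 0.015, 0, 30],
    [0, 0, 0.015, 0, 30]
  ]
}}

```text
time: 19.75
position: [0.5248, 0.1172, 0.1169]
eef_rot: [-0.0, 0.999, -0.039, 0.0]
wrist_force: [0.8, -0.2, -1.0]
grip_width: 0.0326
gripper_force: 70.2
```

Free entry, so I'll press on through the clips.

Request:
{"fn": "apply_moves", "kwargs": {
  "plan": [
    [0, 0, 0.005, 0, 30],
    [0, 0, 0.01, 0, 30],
    [0, 0, 0.015, 0, 30],
    [0, 0, 0.018, 0, 30],
    [0, 0, 0.018, 0, 30]
  ],
  "force": 90
}}

```text
time: 20.17
position: [0.5255, 0.1172, 0.1125]
eef_rot: [-0.0, 0.999, -0.039, 0.001]
wrist_force: [0.9, -0.5, 4.6]
grip_width: 0.0322
gripper_force: 89.9
```

Request:
{"fn": "apply_moves", "kwargs": {
  "plan": [
    [0, 0, 0.005, 0, 30],
    [0, 0, 0.01, 0, 30],
    [0, 0, 0.015, 0, 30],
    [0, 0, 0.02, 0, 30],
    [0, 0, 0.025, 0, 30],
    [0, 0, 0.03, 0, 30],
    [0, 0, 0.03, 0, 30]
  ]
}}

```text
time: 20.75
position: [0.5249, 0.1172, 0.1028]
eef_rot: [-0.0, 0.999, -0.039, 0.0]
wrist_force: [-1.9, 0.7, 6.0]
grip_width: 0.0321
gripper_force: 89.9
```

Request:
{"fn": "apply_moves", "kwargs": {
  "plan": [
    [0, 0, 0.003, 0, 30],
    [0, 0, 0.006, 0, 30],
    [0, 0, 0.009, 0, 30],
    [0, 0, 0.009, 0, 30],
    [0, 0, 0.009, 0, 30]
  ]
}}

```text
time: 21.17
position: [0.5249, 0.1172, 0.1021]
eef_rot: [0.0, 0.999, -0.039, -0.0]
wrist_force: [-7.7, -0.6, 15.5]
grip_width: 0.0319
gripper_force: 91.4
```

```bash
python3 - <<'E'
from h import *
s=state(); print(s["position"],s["time"],s["grip_width"],s["wrist_force"],s["wrist_torque"])
for n in("scene","top"): marks(n,["cover","cover_top"],1)
im=get_image("scene"); c=proj(im,[[.525,.117,.09]])[0].astype(int)
cv2.imwrite("pics/w8.png",cv2.resize(im["frame"][c[1]-40:c[1]+50,c[0]-50:c[0]+50],(660,594),interpolation=cv2.INTER_CUBIC)[:,:,::-1])
E
```

```text
[0.52487392 0.1172192  0.10210501] 21.1667 0.031934465785041166 [-7.66302837 -0.55719944 15.49885903] [-0.17280411  0.9809095  -0.01164295]
scene cover 0.74 [523.7 121.1  64.3] [391. 245.]
scene cover_top 0.78 [525.3 122.  109.9] [393. 230.]
top cover 0.65 [524.8 120.7  61. ] [257. 298.]
top cover_top 0.57 [521.4 118.2 105.4] [255. 301.]
```

View pics/w8.png

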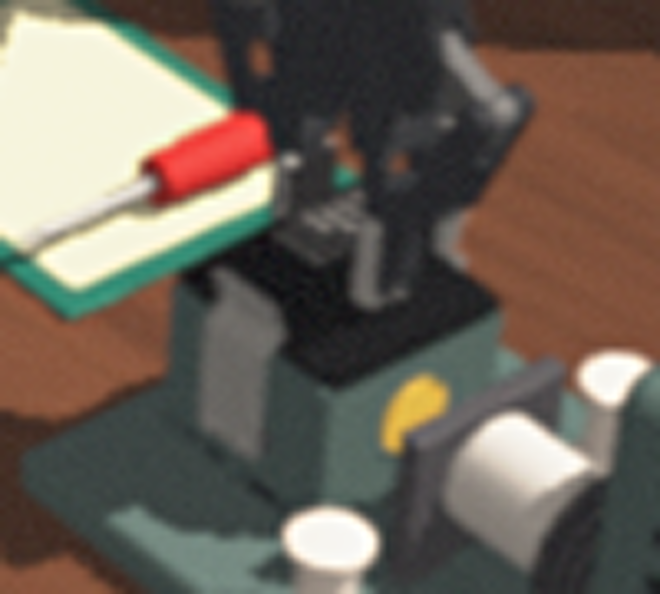

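The cover sits flush on the lamphouse with the front clip at (245,290) folded over its edge, and the height and force both say it has met the rim. I'll add a little more pressure and let it settle.

Request:
{"fn": "apply_moves", "kwargs": {
  "plan": [
    [-0.001, 0, 0.003, 0, 30],
    [-0.001, 0, 0.003, 0, 30],
    [-0.001, 0, 0.003, 0, 30],
    [-0.001, 0, 0.003, 0, 30],
    [-0.001, 0, 0.003, 0, 30],
    [-0.001, 0, 0.003, 0, 30]
  ]
}}

```text
time: 22.02
position: [0.5249, 0.1172, 0.1021]
eef_rot: [0.0, 0.999, -0.039, -0.0]
wrist_force: [-8.4, -1.3, 18.6]
grip_width: 0.0323
gripper_force: 91.9
```

```bash
python3 -c "
from h import *
s=state(); print(s['position'],s['wrist_force'],s['gripper_force']); print(sign_off())"
```

```text
[0.52487728 0.11720891 0.1020944 ] [-8.38164583 -1.28810235 18.59077014] 91.90130352973938
the job is handed in; nothing more can be done
None
```

The job is handed in at about 22 s: the new board is home with its LEDs facing the lens, and the cover is down on the rim and still held with about 19 N of pressure; I saw the front clip over the cover's edge but judged the back one only from the cover's height and the force.

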